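# Load and close the hinged drill jig

## Task

With a fingertip, push the steel strip along the channel of the drill jig until its end is fully home against the stop, leaving the jig's leaf open. Then flip the hinged leaf over its spine with the finger and press it down so that it lies flat over the strip. Only push: do not lift the strip, and leave the marker, spare strip, try square and tape measure where they lie.

Things in the scene. Friction and masses are not known exactly. Their poses are not given: they have to be found in the camera images.
- jig: drill jig fixed to the table: dark steel block on four 30 mm legs, top 56 mm above the table. Origin on the table below the middle of its hinge spine; +x points from the spine across the strip channel (away from the robot, give or take its yaw), +y to the left along the spine, z up. The block spans x -15 to +95, y -75 to +50 mm; at x below -15 mm the table is free and the open leaf overhangs it
- jig_spine (a point): point on the leaf's hinge axis at the middle of the spine (jig x = 0, y = 0, z = 67.5 mm); the axis runs along the jig's y
- jig_stop (a point): middle of the face of the stop (jig x = 52, y = -60, z = 59 mm) that closes the -y end of the strip channel; the face looks along the jig's +y. The channel runs along the jig's y, centre line x = 52 mm, floor z = 56 mm, 39 mm wide between two rails with tops at z = 63 mm, open at its +y end
- leaf (a joint): leaf angle in rad: 0 = closed, flat over the strip on the +x side (hard stop); 1.57 = upright; it starts open on the -x side at 2.45 to 2.8 (free edge 40 to 20 degrees above level). Stiff hinge: it stays where it is left and needs about 1 to 3.5 N at the tab. Leaf: aluminium plate 8 mm thick, centred on the axis plane, about 0.2 kg, 10 to 96 mm from the axis, jig y -58 to +42 mm
- leaf_tab (a point): middle of the outer edge of the leaf's tab, 112 mm from the hinge axis, half-way through the 8 mm thickness; the tab is 40 mm wide (jig y -20 to +20 mm). The leaf's outer face (top when closed, underside when open) carries a steel drill bush, 24 mm in diameter and 7 mm high, 52 mm from the axis at jig y = +29 mm
- strip_center (a point): centre of the strip to load: steel, 118 x 36 x 6 mm, 0.2 kg, loose in the jig's channel, length along the jig's y, 1.5 mm side play. It starts 14 to 36 mm short of the stop. Fully home, where it can go no farther, its centre is 59 mm from jig_stop and its +y end (jig y = 58, z = 56 to 62 mm) still sticks out 8 mm past the block, so a finger can push that end all the way
- spare_strip: bystander: a like steel strip 118 x 36 x 6 mm lying on the table beyond the jig, not to be moved; origin at the centre of its underside
- paint_marker: bystander: paint marker 138 x 19 x 16 mm lying on the table to the right of the jig, not to be moved
- try_square: bystander: try square 110 x 171 x 23 mm lying on the table on the left, not to be moved
- tape_measure: bystander: yellow tape measure 36 x 68 x 62 mm standing near the front edge of the table on the right, not to be moved

How it is judged (in metres and radians):
On the way, in this order (a step that is already met when the one before it is completed fails the run):
1. the strip is home against the stop while the leaf is still open (y of strip_center in the frame of jig_stop below 0.061 m and value of joint leaf above 1.75 rad), for 0.2 s.
2. the leaf is flipped over and lies flat (value of joint leaf below 0.05 rad), for 0.2 s.
At the end, for the whole second after the job is handed in: the leaf lies flat over the strip (within 0.05 rad of its closed stop), the strip lies on the channel floor, at rest, its end within 2 mm of the stop (value of joint leaf below 0.05 rad and y of strip_center in the frame of jig_stop between 0.055 and 0.061 m and z of strip_center in the frame of jig between 0.056 and 0.062 m and horizontal distance between strip_center and jig_stop below 0.0625 m and linear speed of strip below 0.01 m/s); the robot touches nothing.
It fails at once if the strip is lifted (its centre more than 10 mm above its place on the channel floor) (height (world z) of strip_center above 0.069 m).
It fails at once if the spare strip is moved more than 15 mm (distance of spare_strip from where it was at the start of the episode above 0.015 m).
It fails at once if the marker is moved more than 15 mm (distance of paint_marker from where it was at the start of the episode above 0.015 m).
It fails at once if the try square is moved more than 15 mm (distance of try_square from where it was at the start of the episode above 0.015 m).
It fails at once if the tape measure is moved more than 15 mm (distance of tape_measure from where it was at the start of the episode above 0.015 m).
It also fails if it takes over 54 s, if anything falls off the work surface, if the arm or the gripper's body presses on something with over 40 N, if the wrist force passes 120 N, or if a joint passes its speed limit or range.

## Robot

A 6-joint arm with a two-finger parallel gripper is mounted at the origin on a cart in front of the work surface, level with it; the furniture and walls round the work are solid. World frame = base frame: x ahead of the robot, y to its left, z up, the work surface at z = 0. Lengths are in mm, angles in rad, forces in N, time in s.
With the tool pointing down it reaches from about 275 to 1000 mm from the base axis. Payload 8.4 kg.
Tool frame: the origin (TCP) lies at the very end of the fingers, on their centre line; the grasp point (between the pads) lies 19 mm behind it; x points along the fingers, y is the direction in which the jaws open and shut, and the axes are right-handed (so a half turn about x gives the same grasp; the last joint's range is limited). The gripper opens to 85 mm and grips with 20 to 120 N. Pads are 22 mm wide; open, the fingers measure 114 mm over their backs; the gripper's body (76 mm by 85 mm) begins 54 mm behind the grasp point. The pads swing forward as they close: fully open they stand 13 mm farther back than shut.
Start: joints at [-1.159, 0.353, 1.633, -0, 1.155, -0.002], TCP at [251.306, -572.252, 195.081] pointing down, gripper open.
Joint ranges: [-2.63, 2.63], [-0.92, 2.1], [0.06, 2.66], [-1.3, 4.44], [0, 2.69], [-3.02, 3.02]. Speed limits (rad/s): [2.22, 2.22, 2.79, 3.14, 3.14, 3.14].

## Interface

Orientations are given as [roll, pitch, yaw] about the fixed x, y, z axes, in that order (R = Rz(yaw) Ry(pitch) Rx(roll)).
In Python, from rig import r, grab_frame, camera_params, sign_off gives the robot as it stands.
- The arm moves only by the tool drive_tool, never from a script. Its argument "rows" is one flat list of numbers, 7 for each row, row after row: the shift along the tool's x, y, z in mm, then the turn, a rotation vector about the tool's x, y, z in degrees, then the opening in per cent of the stroke, from 0 (shut) to 100 (fully open). In form: [x, y, z, rx, ry, rz, fingers, x, y, z, rx, ry, rz, fingers, ...]. A call has 1 to 10 rows; each row is the pose to reach, as a shift and turn from the pose measured when the call began, along the tool's axes at that moment; what a row does not reach only later rows make up. A row lasts 1/8 s, in which the tool goes at most 62.5 mm and 10.7 degrees, less where a joint would pass 70% of its speed; a pose out of reach is approached as far as the arm can. A call with a gripper value outside its range is refused whole. The fingers move at their own pace and stop on an object; "newtons" is the grip in N (left out, the last holds). Time passes only in rows, so rows that repeat a pose let the fingers close. It gives the time, the measured TCP pose, the force and the opening at its end, in the units of the state.
- r.sense(): the state, without advancing time (a new reading comes with each control period).
- grab_frame(name): name is "scene" or "top"; returns the picture (400x640x3 uint8, red, green, blue); there is no depth.
- camera_params(name): a dict with "vertical_fov" (degrees; the focal length in pixels is half the picture's height over the tangent of half this angle, whatever the lens; pixels are square), "cx", "cy" (the principal point, pixels), "pose" (4x4, takes a point from camera to world coordinates). Camera axes: x right, y down, z forward; pixel columns grow to the right and rows downward; lengths in mm; the calibration is good to about 2 mm. A picture is of the moment at which its call begins. camera_params takes no time and is no camera call.
- sign_off(): hands the job in, once; it reports no verdict.
The state is a dict: "clock": time; "qpos": joint angles; "qvel": joint speeds; "joint_efforts": joint torques, N m; "eef_pos": TCP position; "tcp_rot": TCP orientation; "contact_force": force on the tool from outside, world axes, zero at the start; "wrist_torque": the same for the moment, N m; "opening": opening from 0.0 (shut) to 1.0 (fully open).
Only numpy, scipy, OpenCV 4.12 (cv2) and the standard library are available. Lean on these libraries where they do the work, as an engineer would, in place of code of your own. Each camera call takes 0.05 s, during which the arm holds its last target.

## Working session

There is one attempt and no reset: what is moved stays moved. The work goes in short steps, Python scripts to look and compute and a tool call to move; the robot and the scene stay as the last step left them, time stands still between calls to the robot, and variables do not carry over. Pictures are saved under pics/ and viewed, and the job is handed in when it is done.

Besides the shell and the picture viewer there is one more tool, called after ">>>" as name(argument=value, ...), one argument or row to a line, values as JSON. drive_tool: Moves the arm, as the interface text tells. Its arguments: {"type":"object","properties":{"rows":{"type":"array","items":{"type":"number"}},"newtons":{"type":"number"}},"required":["rows"]}

```bash
mkdir -p pics; ls
python3 - <<'E'
from rig import r, grab_frame, camera_params
import cv2
s=r.sense(); print(s)
for n in("scene","top"):
    im=grab_frame(n); cv2.imwrite(f"pics/{n}0.png",im[:,:,::-1]); print(n,camera_params(n))
E
```

```text
pics
{'clock': 0.0, 'qpos': array([-1.15937311e+00,  3.53607993e-01,  1.63412679e+00, -2.02358525e-05,
        1.15521781e+00, -2.39163160e-03]), 'qvel': array([ 0.00039681,  0.00073093,  0.00010114,  0.00061614, -0.00032106,
        0.00092901]), 'joint_efforts': array([ 2.17684115e-03, -6.05254197e+01, -3.42072344e+01,  1.18682660e-04,
        9.47667751e-03, -6.40317495e-06]), 'eef_pos': array([ 251.10425118, -571.76583011,  194.38994194]), 'tcp_rot': array([-1.55958356,  1.56943626,  1.99583213]), 'contact_force': array([0.40535496, 0.31846928, 0.79758153]), 'wrist_torque': array([ 0.03519199, -0.00450713, -0.0124614 ]), 'opening': 0.9964345953977124}
scene {'vertical_fov': 44.21021923128877, 'cx': 319.10020612163305, 'cy': 196.02700101813463, 'pose': array([[ 8.89269270e-01, -2.91956376e-01,  3.52081864e-01,
        -1.99890848e+01],
       [-4.57020024e-01, -5.36479278e-01,  7.09452382e-01,
        -1.23385653e+03],
       [-1.82445224e-02, -7.91802664e-01, -6.10504446e-01,
         1.00755850e+03],
       [ 0.00000000e+00,  0.00000000e+00,  0.00000000e+00,
         1.00000000e+00]])}
top {'vertical_fov': 57.221891159026335, 'cx': 314.58277599689814, 'cy': 198.1717273400442, 'pose': array([[-3.93023091e-03, -9.88996130e-01,  1.47889174e-01,
         3.73738138e+02],
       [-9.99850560e-01,  6.37618859e-03,  1.60686695e-02,
        -1.39790577e+02],
       [-1.68348212e-02, -1.47803920e-01, -9.88873394e-01,
         1.07356246e+03],
       [ 0.00000000e+00,  0.00000000e+00,  0.00000000e+00,
         1.00000000e+00]])}
```

View pics/scene0.png

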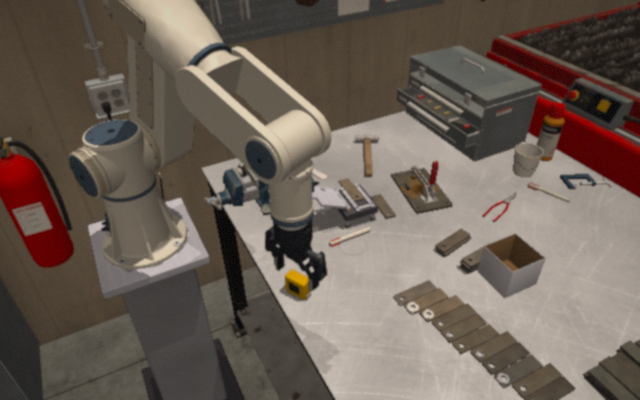

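View pics/top0.png

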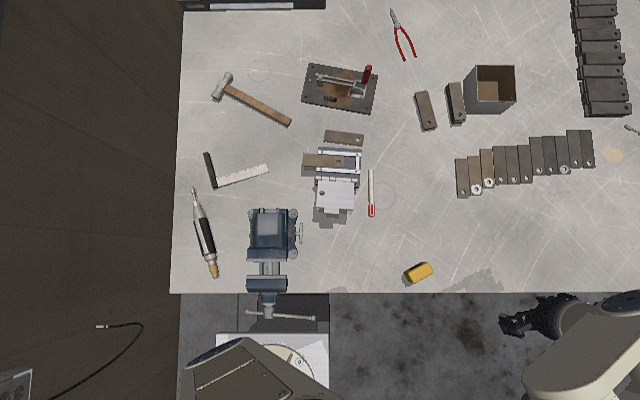

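```bash
python3 - <<'E'
import cv2
im=cv2.imread("pics/top0.png"); c=im[90:290,180:480]; c=cv2.resize(c,None,fx=2.66,fy=2.66,interpolation=cv2.INTER_CUBIC); cv2.imwrite("pics/topc.png",c)
im=cv2.imread("pics/scene0.png"); c=im[50:250,200:460]; c=cv2.resize(c,None,fx=3,fy=3,interpolation=cv2.INTER_CUBIC); cv2.imwrite("pics/scenec.png",c)
E
python3 - <<'E'
import cv2
im=cv2.imread("pics/top0.png"); c=im[115:240,280:390]; c=cv2.resize(c,None,fx=4.8,fy=4.8,interpolation=cv2.INTER_CUBIC); cv2.imwrite("pics/topc.png",c)
im=cv2.imread("pics/scene0.png"); c=im[160:240,290:410]; c=cv2.resize(c,None,fx=6,fy=6,interpolation=cv2.INTER_CUBIC); cv2.imwrite("pics/scenec.png",c)
E
```

```text
(no output)
```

View pics/topc.png

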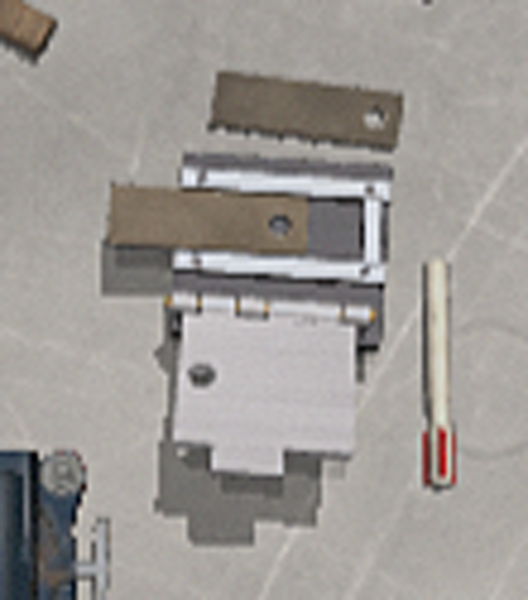

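View pics/scenec.png

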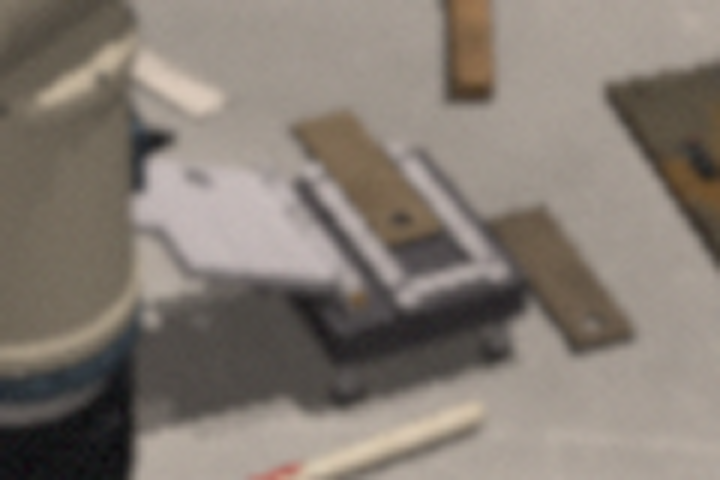

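```bash
cat > h.py <<'E'
import numpy as np, cv2
from rig import r, grab_frame, camera_params
def ray(n,uv):
    p=camera_params(n); f=200/np.tan(np.radians(p["vertical_fov"]/2)); T=p["pose"]
    d=T[:3,:3]@np.array([(uv[0]-p["cx"])/f,(uv[1]-p["cy"])/f,1.]); return T[:3,3],d
def onz(n,uv,z):
    o,d=ray(n,uv); return o+d*(z-o[2])/d[2]
def proj(n,P):
    p=camera_params(n); f=200/np.tan(np.radians(p["vertical_fov"]/2)); T=p["pose"]
    c=T[:3,:3].T@(np.array(P)-T[:3,3]); return np.array([p["cx"]+f*c[0]/c[2],p["cy"]+f*c[1]/c[2]])
E
python3 - <<'E'
from h import *
np.set_printoptions(precision=1,suppress=True)
im=cv2.imread("pics/top0.png"); hsv=cv2.cvtColor(im,cv2.COLOR_BGR2HSV)
sub=hsv[115:240,280:390]
m=((sub[...,1]>50)&(sub[...,2]<150)&(sub[...,0]<30)).astype(np.uint8)
m=cv2.morphologyEx(m,cv2.MORPH_CLOSE,np.ones((3,3)))
cs,_=cv2.findContours(m,cv2.RETR_EXTERNAL,cv2.CHAIN_APPROX_NONE)
for c in cs:
    if cv2.contourArea(c)>100:
        box=cv2.boxPoints(cv2.minAreaRect(c))+[280,115]
        z=62 if box[:,1].mean()>148 else 6
        P=np.array([onz("top",b,z) for b in box]); print(box,z); print(P, P.mean(0), [np.linalg.norm(P[i]-P[i-1]) for i in range(4)])
print("manual")
def cr(x,y): return (280+(x+.5)/4.8-.5,115+(y+.5)/4.8-.5)
for nm,x,y,z in [("strip hole end a",307,195,62),("b",307,250,62),("left end a",110,184,62),("b",107,244,62),
  ("stop face a",362,200,63),("b",360,255,63),("rail far L",183,163,63),("far R",392,178,63),("block BR top",378,347,56),("block BL top",172,333,56),
  ("spine L",167,300,67.5),("spine R",373,315,67.5),("rail near L",173,268,63),("rail near R",378,280,63),("tab L",212,470,110),("tab R",283,474,110)]:
    print(nm,onz("top",cr(x,y),z))
E
```

```text
[[302.4 165.4]
 [303.1 152.9]
 [343.6 155. ]
 [342.9 167.5]] 62
[[ 619.   -89.3   62. ]
 [ 655.4  -91.1   62. ]
 [ 648.2 -206.1   62. ]
 [ 611.9 -203.7   62. ]] [ 633.6 -147.5   62. ] [np.float64(114.62718461423572), np.float64(36.43891247660566), np.float64(115.21817777282114), np.float64(36.33506474179075)]
[[323.8 140.3]
 [325.2 129.6]
 [363.3 134.7]
 [361.9 145.4]] 6
[[ 709.6 -151.     6. ]
 [ 743.  -155.6    6. ]
 [ 726.  -270.1    6. ]
 [ 692.7 -265.1    6. ]] [ 717.8 -210.5    6. ] [np.float64(115.33677963611873), np.float64(33.741118156249605), np.float64(115.84459751436442), np.float64(33.60694924060152)]
manual
strip hole end a [ 647.6 -206.    62. ]
b [ 614.3 -205.5   62. ]
left end a [655.3 -89.6  62. ]
b [618.9 -87.8  62. ]
stop face a [ 644.  -238.3   63. ]
b [ 610.8 -236.5   63. ]
rail far L [ 667.5 -132.9   63. ]
far R [ 657.2 -256.3   63. ]
block BR top [ 557.2 -246.6   56. ]
block BL top [ 566.4 -125.8   56. ]
spine L [ 583.8 -123.2   67.5]
spine R [ 574.  -242.9   67.5]
rail near L [ 603.9 -126.7   63. ]
rail near R [ 595.8 -246.7   63. ]
tab L [ 479.4 -148.3  110. ]
tab R [ 476.9 -187.2  110. ]
```

```bash
cat >> h.py <<'E'
from scipy.spatial.transform import Rotation as Ro
np.set_printoptions(precision=2,suppress=True)
def state(): 
    s=r.sense(); return s, np.array(s["eef_pos"]), Ro.from_euler("xyz",s["tcp_rot"])
def rel(P,R=None):
    "tool-frame shift mm, rotvec deg to reach world P, R"
    s,p,R0=state()
    return R0.inv().apply(np.array(P)-p), (np.degrees((R0.inv()*R).as_rotvec()) if R is not None else None)
psi=np.radians(-4.3); O=np.array([580.1,-173.7,0]); Rj=Ro.from_euler("z",psi)
def J(x,y,z): return O+Rj.apply([x,y,z])
def toolR(xd,yd):
    x=np.array(xd,float);x/=np.linalg.norm(x); y=np.array(yd,float); y-=x*(x@y); y/=np.linalg.norm(y)
    return Ro.from_matrix(np.c_[x,y,np.cross(x,y)])
E
python3 - <<'E'
from h import *
s,p,R=state(); print(p); print(R.as_matrix())
for nm,uv,z in [("square tip",(269,167),20),("vise R",(302,222),60),("vise top",(290,208),100),("vise jaw R",(298,240),100),("marker",(371,170),8),("marker",(371,215),8),("bush?",(321,190),100),("tape",(418,272),60)]:
    print(nm,onz("top",uv,z))
for q in [J(52,-60,63),J(0,0,67.5),J(52,30,62)]: print(q,proj("top",q),proj("scene",q))
for yd in (J(1,0,0)-O,J(0,1,0)-O,-(J(1,0,0)-O)):
    R2=toolR([0,0,-1],yd); print(rel(J(52,120,210),R2))
E
```

```text
[ 251.11 -571.8   194.45]
[[-0.    0.4  -0.92]
 [ 0.   -0.92 -0.4 ]
 [-1.   -0.   -0.  ]]
square tip [625.13  11.43  20.  ]
vise R [458.8 -88.2  60. ]
vise top [493.16 -58.04 100.  ]
vise jaw R [407.88 -79.71 100.  ]
marker [ 616.48 -290.11    8.  ]
marker [ 482.5  -286.55    8.  ]
bush? [ 541.48 -141.34  100.  ]
tape [ 321.88 -401.91   60.  ]
[ 627.45 -237.43   63.  ] [354.83 161.98] [363.93 203.95]
[ 580.1 -173.7   67.5] [332.48 178.28] [340.33 196.15]
[ 634.2  -147.68   62.  ] [323.02 160.  ] [351.11 188.22]
(array([ -15.16, -313.76, -563.56]), array([-61.99,  -0.04,   0.06]))
(array([ -15.16, -313.76, -563.56]), array([-151.99,   -0.09,    0.02]))
(array([ -15.16, -313.76, -563.56]), array([118.01,   0.07,   0.04]))
```

>>> drive_tool(
  rows=[-15, -314, -564, -62, 0, 0, 0, -15, -314, -564, -62, 0, 0, 0, -15, -314, -564, -62, 0, 0, 0, -15, -314, -564, -62, 0, 0, 0, -15, -314, -564, -62, 0, 0, 0, -15, -314, -564, -62, 0, 0, 0, -15, -314, -564, -62, 0, 0, 0, -15, -314, -564, -62, 0, 0, 0, -15, -314, -564, -62, 0, 0, 0, -15, -314, -564, -62, 0, 0, 0],
)

```text
clock: 1.35
eef_pos: [629.4, -72.4, 209.1]
tcp_rot: [-2.344, 1.569, 2.294]
contact_force: [0.5, -1.0, 0.1]
opening: -0.001
```

Run:
```python
from h import *
print(rel(J(52,115,46),toolR([0,0,-1],J(1,0,0)-O)))
im=grab_frame("scene")[:,:,::-1]
c=im[130:250,260:420]; cv2.imwrite("pics/s1.png",cv2.resize(c,None,fx=5,fy=5,interpolation=cv2.INTER_CUBIC))
```

```text
(array([163.11,  10.55, -10.08]), array([ 0.02, -0.06,  0.06]))
```

View pics/s1.png

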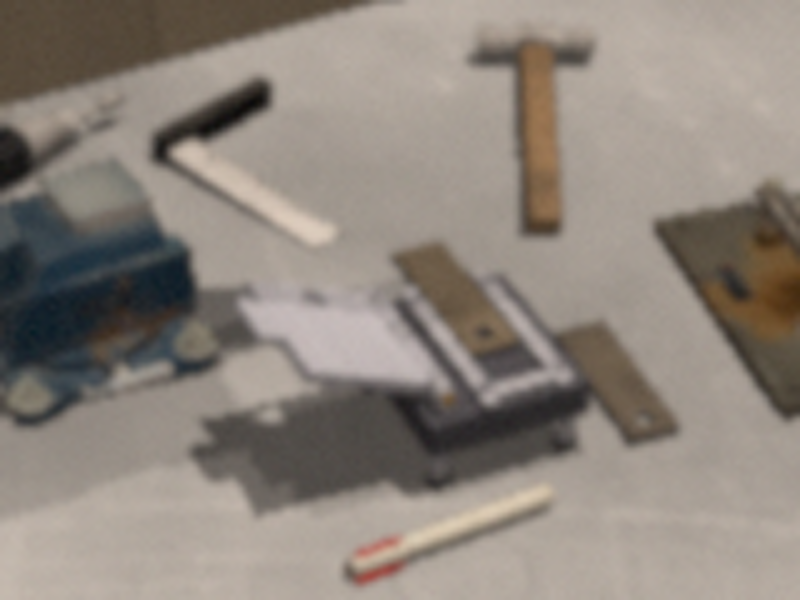

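Run:
```python
from h import *
print(proj("scene",[629,-60,209]),proj("scene",[629,-60,400]))
for n in("scene","top"):
    im=grab_frame(n)[:,:,::-1]; cv2.imwrite(f"pics/{n}2.png",im)
print(r.sense()["clock"])
```

```text
[336.66 136.6 ] [336.89  79.76]
1.5
```

View pics/scene2.png

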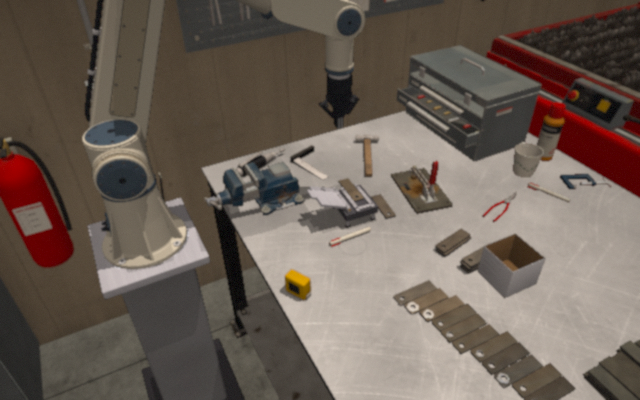

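View pics/top2.png

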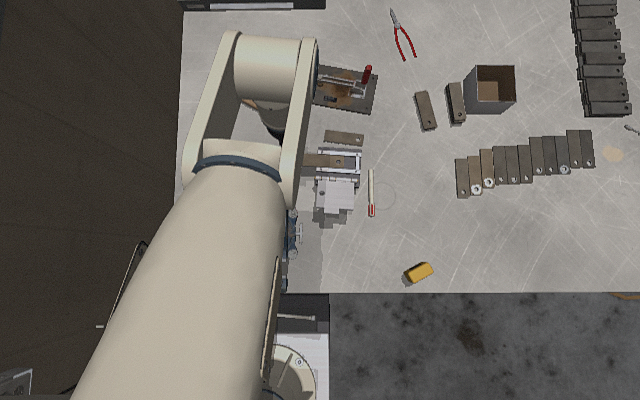

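Run:
```python
from h import *
for th in (2.5,2.6,2.7,2.75):
  for y,rr in((20,112),(-20,112),(-58,96),(42,96)):
    o=[J(rr*np.cos(th)+4*a*np.sin(th)*1,y,67.5+rr*np.sin(th)-4*a*np.cos(th)) for a in (1,-1)]
    P=o[0] # inner/upper face
    print(th,y,rr,P, (proj("scene",P)-[260,130])*5,(proj("top",P)-[280,115])*4.8)
print(proj("scene",J(0,-75,56))*5-[1300,650])
print(rel(J(52,115,46),toolR([0,0,-1],J(1,0,0)-O)))
```

```text
2.5 20 112 [ 494.51 -147.21  137.73] [256.95 256.35] [208.35 434.36]
2.5 -20 112 [ 491.51 -187.1   137.73] [282.53 292.58] [282.93 439.46]
2.5 -58 96 [ 501.45 -225.95  128.16] [328.27 335.89] [353.68 423.03]
2.5 42 96 [ 508.94 -126.23  128.16] [263.19 244.75] [169.36 410.47]
2.6 20 112 [ 487.95 -146.72  128.66] [247.29 271.15] [207.41 448.55]
2.6 -20 112 [ 484.96 -186.6   128.66] [272.61 307.6 ] [281.36 453.63]
2.6 -58 96 [ 495.78 -225.52  120.42] [319.48 348.81] [351.84 435.25]
2.6 42 96 [ 503.28 -125.8   120.42] [254.96 257.22] [168.84 422.75]
2.7 20 112 [ 482.33 -146.29  118.98] [239.14 286.32] [206.6  460.92]
2.7 -20 112 [ 479.33 -186.18  118.98] [264.23 322.96] [279.87 465.97]
2.7 -58 96 [ 490.91 -225.16  112.14] [312.   362.03] [350.02 445.97]
2.7 42 96 [ 498.41 -125.44  112.14] [248.   270.02] [168.44 433.53]
2.75 20 112 [ 479.89 -146.11  113.94] [235.67 293.98] [206.24 466.39]
2.75 -20 112 [ 476.89 -186.    113.94] [260.64 330.71] [279.16 471.42]
2.75 -58 96 [ 488.79 -225.    107.84] [308.78 368.71] [349.13 450.74]
2.75 42 96 [ 496.29 -125.28  107.84] [245.02 276.5 ] [168.29 438.33]
[453.66 414.88]
(array([162.69,  10.36,  -9.08]), array([ 0.23, -0.08,  0.06]))
```

>>> drive_tool(
  rows=[0, 10, -14, 0, 0, 0, 0, 50, 10, -14, 0, 0, 0, 0, 100, 10, -14, 0, 0, 0, 0, 140, 10, -14, 0, 0, 0, 0, 163, 10, -14, 0, 0, 0, 0, 163, 10, -14, 0, 0, 0, 0, 163, 10, -14, 0, 0, 0, 0],
)

```text
clock: 2.38
eef_pos: [641.3, -58.4, 46.7]
tcp_rot: [3.053, 1.569, 1.41]
contact_force: [0.2, -0.6, 0.1]
opening: -0.003
```

Run:
```python
from h import *
s,p,R=state(); print(p,Rj.inv().apply(p-O),s["contact_force"]); print(rel(J(52,58,46),toolR([0,0,-1],J(1,0,0)-O)))
im=grab_frame("scene")[:,:,::-1]
c=im[130:250,260:420]; cv2.imwrite("pics/s3.png",cv2.resize(c,None,fx=5,fy=5,interpolation=cv2.INTER_CUBIC))
```

```text
[641.26 -58.43  46.72] [ 52.34 119.54  46.72] [ 0.23 -0.56  0.1 ]
(array([ 0.64, -0.54, 61.54]), array([ 0.19, -0.08, -0.01]))
```

View pics/s3.png

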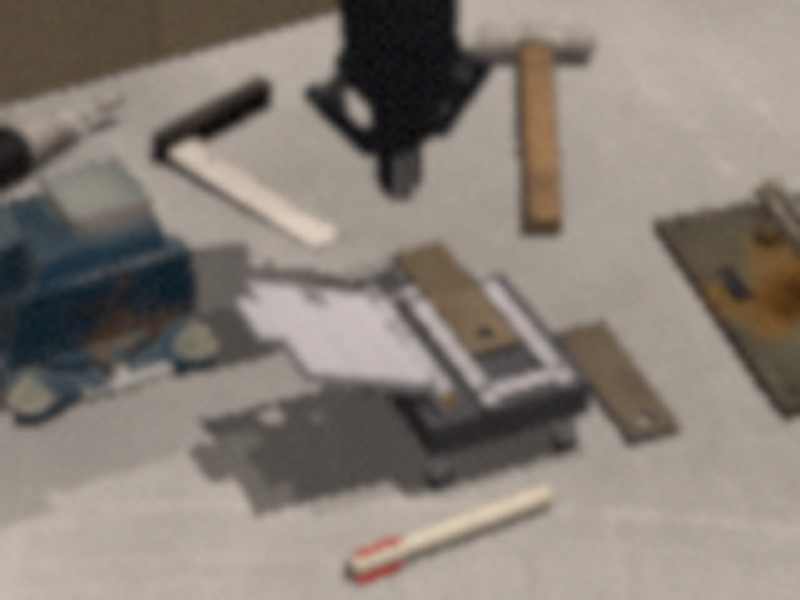

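>>> drive_tool(
  rows=[0, 0, 10, 0, 0, 0, 0, 0, 0, 15, 0, 0, 0, 0, 0, 0, 20, 0, 0, 0, 0, 0, 0, 25, 0, 0, 0, 0, 0, 0, 30, 0, 0, 0, 0, 0, 0, 35, 0, 0, 0, 0, 0, 0, 40, 0, 0, 0, 0, 0, 0, 44, 0, 0, 0, 0, 0, 0, 46, 0, 0, 0, 0, 0, 0, 47, 0, 0, 0, 0],
)

```text
clock: 3.68
eef_pos: [638.2, -105.4, 47.1]
tcp_rot: [2.536, 1.569, 0.894]
contact_force: [0.5, 0.2, -0.3]
opening: -0.0
```

Run:
```python
from h import *
s,p,R=state(); print(p,Rj.inv().apply(p-O),s["contact_force"]); print(rel(J(52,58,46),toolR([0,0,-1],J(1,0,0)-O)))
im=grab_frame("scene")[:,:,::-1]
c=im[130:250,260:420]; cv2.imwrite("pics/s4.png",cv2.resize(c,None,fx=5,fy=5,interpolation=cv2.INTER_CUBIC))
```

```text
[ 638.21 -105.36   47.06] [52.83 72.5  47.06] [ 0.54  0.24 -0.29]
(array([ 1.04, -0.88, 14.5 ]), array([ 0.19, -0.08, -0.06]))
```

View pics/s4.png

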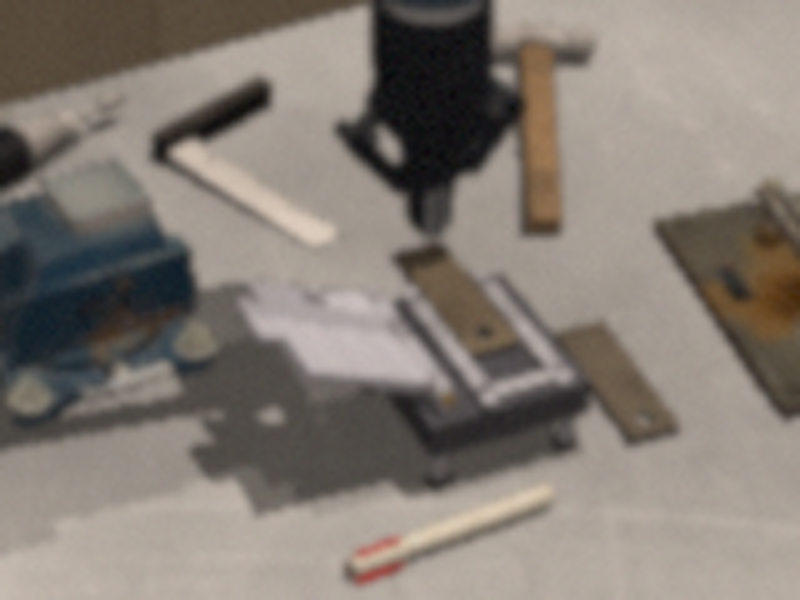

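Run:
```python
from h import *
p=np.array([638.2,-105.4,47])
for q in (p,p+[0,0,15],J(52,89,62),J(70,89,62),J(34,89,62)): print(q,(proj("scene",q)-[260,130])*5,proj("scene",q))
for n in("scene","top"):
    im=grab_frame(n)[:,:,::-1]; cv2.imwrite(f"pics/{n}5.png",im)
im=cv2.imread("pics/top5.png"); c=im[115:240,280:390]; c=cv2.resize(c,None,fx=4.8,fy=4.8,interpolation=cv2.INTER_CUBIC); cv2.imwrite("pics/topc5.png",c)
print(r.sense()["clock"],state()[1])
```

```text
[ 638.2 -105.4   47. ] [427.99 273.88] [345.6  184.78]
[ 638.2 -105.4   62. ] [428.32 255.4 ] [345.66 181.08]
[638.63 -88.85  62.  ] [416.44 242.27] [343.29 178.45]
[656.58 -90.2   62.  ] [441.13 235.73] [348.23 177.15]
[620.68 -87.5   62.  ] [391.58 248.86] [338.32 179.77]
3.825 [ 638.24 -105.21   47.08]
```

View pics/topc5.png

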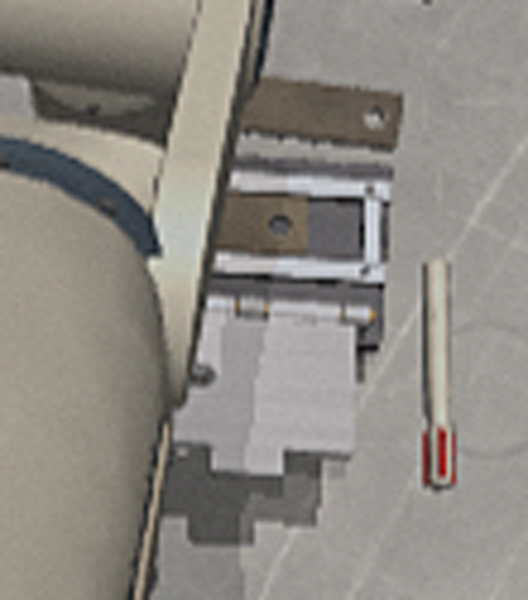

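Run:
```python
from h import *
a=cv2.imread("pics/scene2.png")[60:200,270:400]; b=cv2.imread("pics/scene5.png")[60:200,270:400]
cv2.imwrite("pics/cmp.png",cv2.resize(np.hstack([a,b]),None,fx=3,fy=3,interpolation=cv2.INTER_CUBIC))
print((proj("scene",[632,-63,209])-[270,60])*3, (proj("scene",[638.2,-105.3,47])-[270,60])*3+[390,0])
```

```text
[203.86 230.37] [616.75 374.28]
```

View pics/cmp.png

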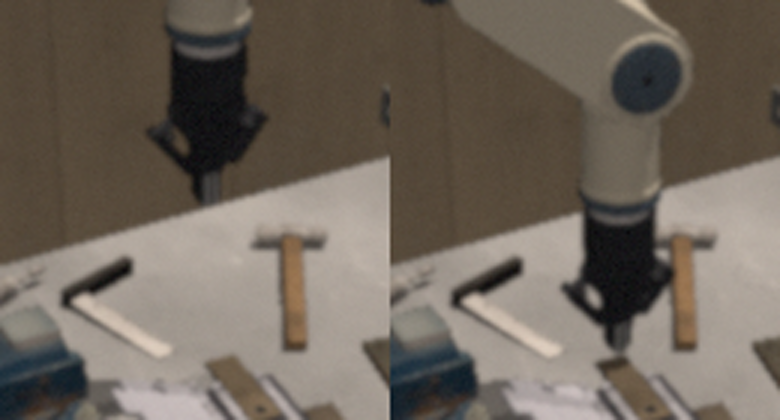

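Run:
```python
from h import *
p=np.array([251.1,-571.8,194.4]); yd=np.array([.4,-.92,0])
out=[]
for n in("scene","top"):
    im=cv2.imread(f"pics/{n}0.png")
    for dz,c in ((0,(0,0,255)),(13,(0,255,0)),(43,(255,0,0))):
        for k in(-50,0,50):
            u=proj(n,p+yd*k+[0,0,dz]); cv2.circle(im,tuple(int(round(a)) for a in u),1,c,-1)
    u=proj(n,p).astype(int); c=im[max(u[1]-70,0):u[1]+60,u[0]-70:u[0]+60]; out.append(cv2.resize(c,(390,390),interpolation=cv2.INTER_CUBIC))
cv2.imwrite("pics/tcp.png",np.hstack(out))
```

```text
(no output)
```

View pics/tcp.png

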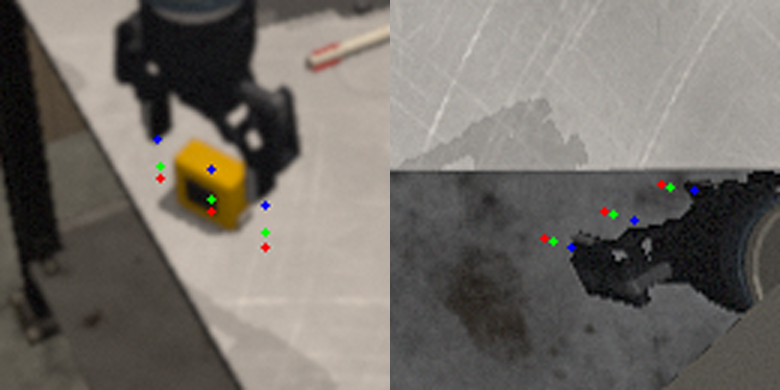

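>>> drive_tool(
  rows=[0, -1, -20, 0, 0, 0, 0, 0, -1, -47, 0, 0, 0, 0, 0, -1, -47, 0, 0, 0, 0, 15, -1, -47, 0, 0, 0, 0, 30, -1, -47, 0, 0, 0, 0, 30, -1, -47, 0, 0, 0, 0],
)

```text
clock: 4.58
eef_pos: [638.9, -58.6, 14.9]
tcp_rot: [-2.085, 1.568, 2.555]
contact_force: [0.1, -0.2, 1.4]
opening: 0.001
```

Run:
```python
from h import *
s,p,R=state(); print(p,Rj.inv().apply(p-O),s["contact_force"])
print((proj("scene",p+[0,0,30])-[260,130])*5)
im=grab_frame("scene")[:,:,::-1]
c=im[130:250,260:420]; cv2.imwrite("pics/s6.png",cv2.resize(c,None,fx=5,fy=5,interpolation=cv2.INTER_CUBIC))
```

```text
[638.94 -58.57  14.92] [ 50.05 119.22  14.92] [ 0.06 -0.25  1.36]
[394.38 239.79]
```

View pics/s6.png

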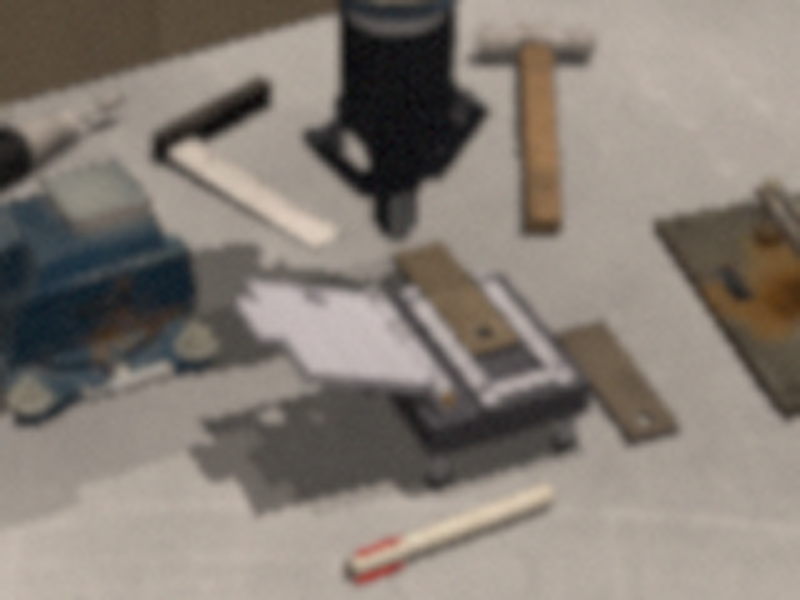

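>>> drive_tool(
  rows=[0, 1, 10, 0, 0, 0, 0, 0, 1, 15, 0, 0, 0, 0, 0, 1, 20, 0, 0, 0, 0, 0, 1, 25, 0, 0, 0, 0, 0, 1, 30, 0, 0, 0, 0, 0, 1, 34, 0, 0, 0, 0, 0, 1, 38, 0, 0, 0, 0, 0, 1, 42, 0, 0, 0, 0, 0, 1, 42, 0, 0, 0, 0],
)

```text
clock: 5.75
eef_pos: [637.5, -101.0, 15.7]
tcp_rot: [-2.255, 1.569, 2.385]
contact_force: [0.4, 0.2, -0.5]
opening: 0.002
```

Run:
```python
from h import *
s,p,R=state(); print(p,Rj.inv().apply(p-O),s["contact_force"])
im=grab_frame("scene")[:,:,::-1]
c=im[130:250,260:420]; cv2.imwrite("pics/s7.png",cv2.resize(c,None,fx=5,fy=5,interpolation=cv2.INTER_CUBIC))
```

```text
[ 637.52 -101.04   15.67] [51.81 76.76 15.67] [ 0.37  0.18 -0.53]
```

View pics/s7.png

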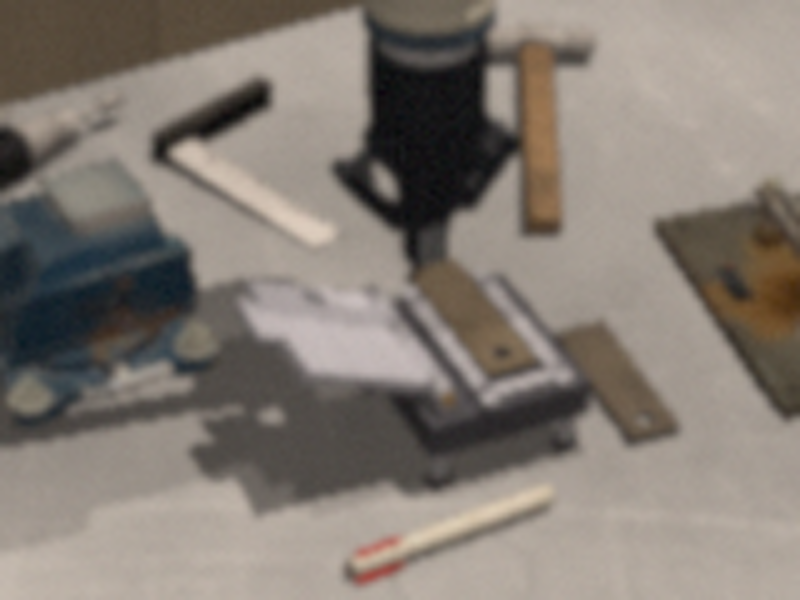

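>>> drive_tool(
  rows=[0, 0, 3, 0, 0, 0, 0, 0, 0, 5, 0, 0, 0, 0, 0, 0, 6, 0, 0, 0, 0, 0, 0, 7, 0, 0, 0, 0, 0, 0, 8, 0, 0, 0, 0, 0, 0, 8, 0, 0, 0, 0],
)

```text
clock: 6.55
eef_pos: [636.8, -109.0, 15.6]
tcp_rot: [-2.145, 1.569, 2.495]
contact_force: [0.5, 0.9, 0.6]
opening: -0.0
```

>>> drive_tool(
  rows=[0, 0, 1, 0, 0, 0, 0, 0, 0, 2, 0, 0, 0, 0, 0, 0, 3, 0, 0, 0, 0, 0, 0, 3, 0, 0, 0, 0],
)

```text
clock: 7.05
eef_pos: [636.7, -111.5, 15.6]
tcp_rot: [-2.455, 1.568, 2.184]
contact_force: [0.7, 4.4, 0.8]
opening: 0.002
```

>>> drive_tool(
  rows=[0, 0, 2, 0, 0, 0, 0, 0, 0, 2, 0, 0, 0, 0, 0, 0, 2, 0, 0, 0, 0],
)

```text
clock: 7.42
eef_pos: [636.7, -111.5, 15.6]
tcp_rot: [-2.779, 1.566, 1.86]
contact_force: [1.5, 12.2, 1.1]
opening: -0.001
```

Run:
```python
from h import *
s,p,R=state(); print(p,Rj.inv().apply(p-O),s["contact_force"])
out=[]
im=grab_frame("scene")[:,:,::-1]
c=im[150:230,300:400]; cv2.imwrite("pics/s8.png",cv2.resize(c,None,fx=7,fy=7,interpolation=cv2.INTER_CUBIC))
```

```text
[ 636.72 -111.53   15.58] [51.8  66.24 15.58] [ 1.46 12.24  1.09]
```

View pics/s8.png

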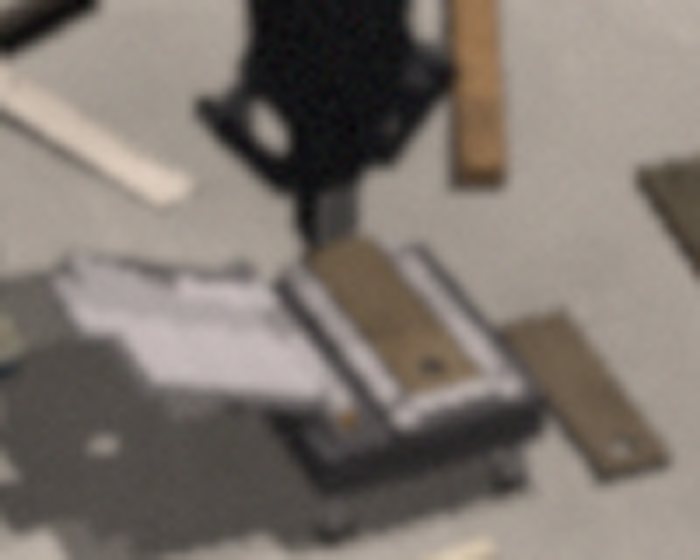

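Run:
```python
from h import *
s,p,R=state(); print(p,s["qpos"],s["clock"]); print(R.as_matrix())
print(rel([430,-215,220]))
for yd in ([0,1,0],[0,-1,0]):
    print(yd, rel([430,-215,220],toolR([0,0,-1],yd))[1])
```

```text
[ 636.72 -111.53   15.59] [-0.18  0.59  1.71  0.01  0.85 -0.11] 7.475
[[-0.    1.   -0.07]
 [ 0.   -0.07 -1.  ]
 [-1.   -0.   -0.  ]]
(array([-204.59, -198.94,  117.42]), None)
[0, 1, 0] [-94.19  -0.26  -0.13]
[0, -1, 0] [85.81 -0.13  0.26]
```

>>> drive_tool(
  rows=[0, 0, -20, 0, 0, 0, 0, -60, 0, -20, 0, 0, 0, 0, -120, 0, -20, 0, 0, 0, 0, -180, 0, -10, 10, 0, 0, 0, -205, -40, 20, 20, 0, 0, 0, -205, -80, 50, 30, 0, 0, 0, -205, -120, 80, 40, 0, 0, 0, -205, -160, 117, 50, 0, 0, 0, -205, -199, 117, 60, 0, 0, 0, -205, -199, 117, 70, 0, 0, 0],
)

```text
clock: 8.72
eef_pos: [427.4, -214.3, 220.4]
tcp_rot: [-1.299, 1.566, 2.111]
contact_force: [0.8, -0.4, 0.4]
opening: -0.002
```

Run:
```python
from h import *
s,p,R=state(); print(p,s["qpos"],s["clock"]); print(R.as_matrix())
for a in (60,45,35):
  t=np.radians(a); d=Rj.apply([np.cos(t),0,-np.sin(t)])
  for yd in ([0,-1,0],):
    R2=toolR(d,Rj.apply(yd)); print(a,rel(p,R2))
for n in("top","scene"):
    im=grab_frame(n)[:,:,::-1]; cv2.imwrite(f"pics/{n}9.png",im)
```

```text
[ 427.35 -214.32  220.41] [-0.47  0.1   1.91  0.    1.14  0.83] 8.725
[[-0.    0.27 -0.96]
 [ 0.   -0.96 -0.27]
 [-1.   -0.    0.  ]]
60 (array([0., 0., 0.]), array([19.16, 29.82,  5.4 ]))
45 (array([0., 0., 0.]), array([18.56, 44.67,  7.97]))
35 (array([0., 0., 0.]), array([18.02, 54.56,  9.68]))
```

View pics/scene9.png

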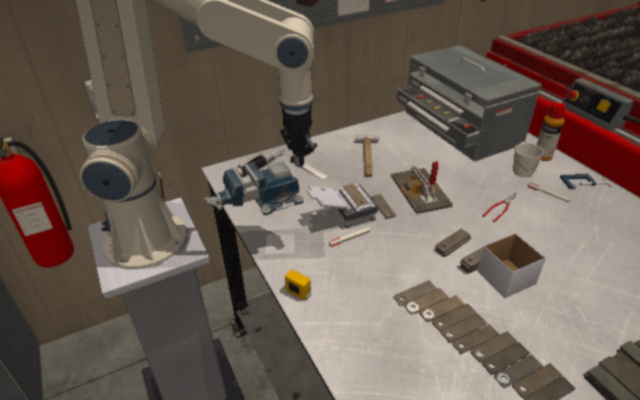

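View pics/top9.png

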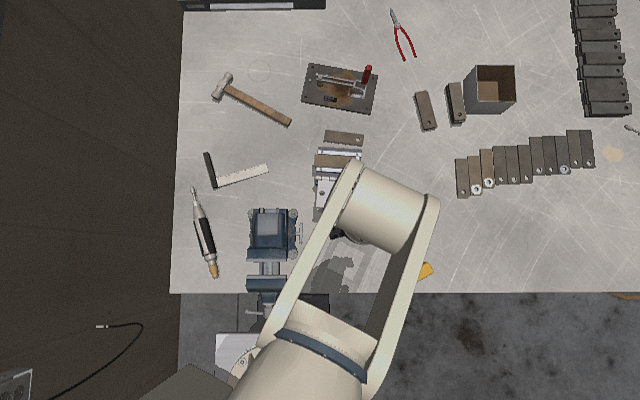

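```bash
cat >> h.py <<'E'
OFF=30.
def tr(tipj,pitch,az=0,yd=(0,-1,0)):
    "rel move for true tip at jig coords with tool pitched down by pitch deg"
    t=np.radians(pitch);a=np.radians(az); d=Rj.apply([np.cos(t)*np.cos(a),np.cos(t)*np.sin(a),-np.sin(t)])
    R2=toolR(d,Rj.apply(Ro.from_euler("z",a).apply(yd))); P=J(*tipj)+OFF*d
    return np.round(np.r_[rel(P,R2)],1)
def tip():
    s,p,R=state(); return Rj.inv().apply(p-OFF*R.as_matrix()[:,0]-O), Rj.inv().apply(R.as_matrix()[:,0]), s
E
python3 - <<'E'
from h import *
print(tip()[:2])
print(tr((-150,-12,200),45)); print(tr((-150,-12,120),45))
E
```

```text
(array([-146.97,  -52.06,  250.7 ]), array([-0.,  0., -1.]))
[ 42.  -31.2 -30.8  18.8  44.6   8. ]
[122.  -30.9 -30.7  18.8  44.6   8. ]
```

>>> drive_tool(
  rows=[8, -6, -6, 4, 9, 2, 0, 17, -12, -12, 8, 18, 3, 0, 25, -19, -18, 11, 27, 5, 0, 34, -25, -25, 15, 36, 6, 0, 42, -31, -31, 19, 45, 8, 0, 42, -31, -31, 19, 45, 8, 0, 42, -31, -31, 19, 45, 8, 0],
)

```text
clock: 9.7
eef_pos: [451.1, -176.1, 178.6]
tcp_rot: [3.141, 0.777, -0.076]
contact_force: [1.5, 0.0, -0.9]
opening: -0.003
```

Run:
```python
from h import *
t,d,s=tip(); print(t,d,s["qpos"],s["clock"],s["contact_force"])
T=J(*t)
out=[]
for n in("scene","top"):
    im=np.ascontiguousarray(grab_frame(n)[:,:,::-1])
    u=proj(n,T); c0=(u-[65,65]).astype(int)
    c=cv2.resize(im[c0[1]:c0[1]+130,c0[0]:c0[0]+130],(390,390),interpolation=cv2.INTER_CUBIC)
    for q,col in((T,(0,255,0)),(state()[1],(0,0,255))):
        v=((proj(n,q)-c0)*3).astype(int); cv2.circle(c,tuple(int(a) for a in v),2,col,-1)
    out.append(c)
cv2.imwrite("pics/t10.png",np.hstack(out))
```

```text
[-149.87  -12.02  199.63] [ 0.71 -0.   -0.7 ] [-0.71 -0.06  2.5   1.55  0.44 -0.45] 9.7 [ 1.52  0.02 -0.86]
```

View pics/t10.png

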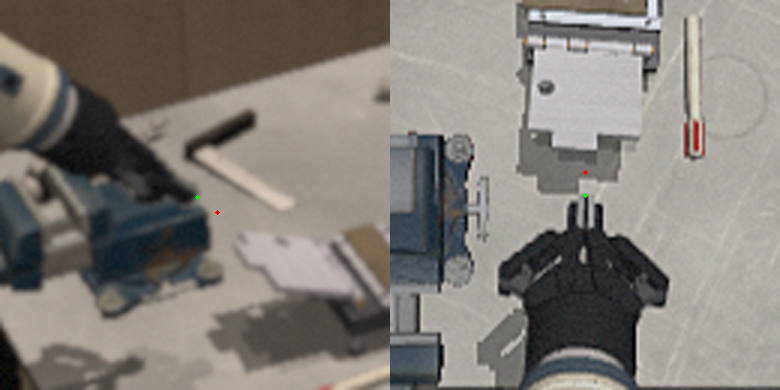

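Run:
```python
from h import *
for q in ((-150,-12,78),(-120,-12,78),(-95,-12,78)): print(tr(q,45))
```

```text
[85.5  1.1 85.  -0.1 -0.3  0.1]
[106.8   1.1  63.9  -0.1  -0.3   0.1]
[124.6   1.1  46.4  -0.1  -0.3   0.1]
```

>>> drive_tool(
  rows=[25, 0, 25, 0, 0, 0, 0, 50, 0, 50, 0, 0, 0, 0, 75, 1, 75, 0, 0, 0, 0, 85, 1, 85, 0, 0, 0, 0, 85, 1, 85, 0, 0, 0, 0, 85, 1, 85, 0, 0, 0, 0],
)

```text
clock: 10.55
eef_pos: [451.6, -175.5, 58.0]
tcp_rot: [-3.138, 0.779, -0.07]
contact_force: [1.2, 0.5, 0.5]
opening: 0.001
```

Run:
```python
from h import *
t,d,s=tip(); print(t,d,s["qpos"],s["clock"],s["contact_force"])
for q in ((-120,-12,78),(-95,-12,78)): print(tr(q,45))
```

```text
[-149.35  -11.51   79.06] [ 0.71  0.   -0.7 ] [-0.72  0.38  2.58  2.37  0.66 -1.4 ] 10.55 [1.18 0.51 0.54]
[ 21.6   0.7 -19.7  -0.   -0.4   0.2]
[ 39.4   0.7 -37.2  -0.   -0.4   0.2]
```

>>> drive_tool(
  rows=[10, 0, -10, 0, 0, 0, 0, 20, 0, -19, 0, 0, 0, 0, 30, 0, -28, 0, 0, 0, 0, 39, 0, -37, 0, 0, 0, 0, 39, 0, -37, 0, 0, 0, 0],
)

```text
clock: 11.18
eef_pos: [506.5, -179.3, 57.3]
tcp_rot: [-3.138, 0.778, -0.07]
contact_force: [0.4, -0.4, -0.1]
opening: 0.003
```

```bash
cat >> h.py <<'E'
def snap(name):
    t,d,s=tip(); out=[]
    for n,C in(("scene",J(-40,-10,90)),("top",J(-40,-10,90))):
        im=np.ascontiguousarray(grab_frame(n)[:,:,::-1]); c0=(proj(n,C)-[50,50]).astype(int)
        c=cv2.resize(im[c0[1]:c0[1]+100,c0[0]:c0[0]+100],(395,395),interpolation=cv2.INTER_CUBIC)
        v=(proj(n,J(*t))-c0)*3.95; cv2.circle(c,(int(v[0]),int(v[1])),2,(0,255,0),-1); out.append(c)
    cv2.imwrite(f"pics/{name}.png",np.hstack(out))
    print(t,d,s["qpos"],s["clock"],s["contact_force"])
E
python3 - <<'E'
from h import *
snap("t11")
E
```

```text
[-94.37 -11.21  78.32] [ 0.71  0.   -0.7 ] [-0.6   0.4   2.49  2.44  0.59 -1.34] 11.175 [ 0.38 -0.38 -0.07]
```

View pics/t11.png

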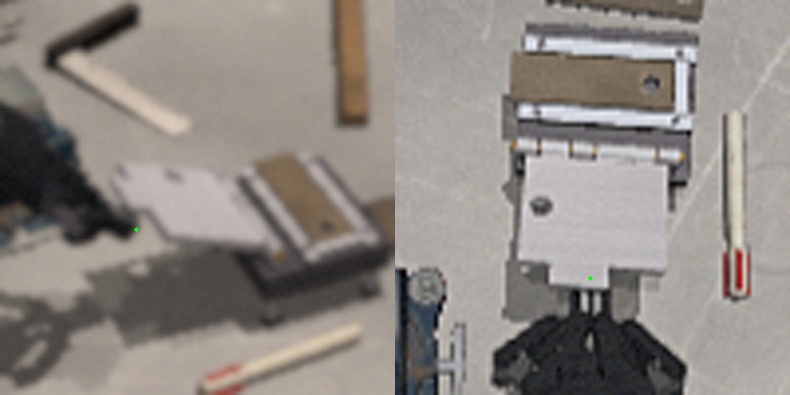

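```bash
cat >> h.py <<'E'
def arc(phi,rho=91,n=10,y=-12,pitch=45):
    u=np.array([np.cos(phi),np.sin(phi)]); nn=np.array([-np.sin(phi),np.cos(phi)])
    q=rho*u+n*nn; return tr((q[0],y,67.5+q[1]),pitch)
E
python3 - <<'E'
from h import *
for f in (2.8,2.65,2.5,2.35,2.2,2.05,1.9,1.75): print(f,arc(f))
E
```

```text
2.8 [ -2.8   1.1 -12.2  -0.   -0.4   0.2]
2.65 [ -9.    1.  -24.4  -0.   -0.4   0.2]
2.5 [-13.3   1.  -37.4  -0.   -0.4   0.2]
2.35 [-15.7   1.  -50.9  -0.   -0.4   0.2]
2.2 [-16.    1.  -64.7  -0.   -0.4   0.2]
2.05 [-14.2   1.  -78.3  -0.   -0.4   0.2]
1.9 [-10.5   1.  -91.5  -0.   -0.4   0.2]
1.75 [  -4.8    1.1 -103.9   -0.    -0.4    0.2]
```

>>> drive_tool(
  rows=[-3, 1, -12, 0, 0, 0, 0, -9, 1, -24, 0, 0, 0, 0, -13, 1, -37, 0, 0, 0, 0, -16, 1, -51, 0, 0, 0, 0, -16, 1, -51, 0, 0, 0, 0],
)

```text
clock: 11.9
eef_pos: [529.2, -181.9, 104.7]
tcp_rot: [-3.139, 0.778, -0.07]
contact_force: [-0.9, 0.2, -0.0]
opening: -0.004
```

Run:
```python
from h import *
snap("t12")
for f in (2.2,2.05,1.9,1.75,1.6,1.45,1.3,1.15): print(f,arc(f))
```

```text
[-71.53 -12.15 125.76] [ 0.71  0.   -0.7 ] [-0.56  0.26  2.44  2.24  0.44 -1.07] 11.9 [-0.9   0.24 -0.  ]
2.2 [  0.2   0.1 -14.2  -0.   -0.4   0.2]
2.05 [  1.9   0.1 -27.9  -0.   -0.4   0.2]
1.9 [  5.7   0.1 -41.   -0.   -0.4   0.2]
1.75 [ 11.4   0.1 -53.5  -0.   -0.4   0.2]
1.6 [ 18.9   0.1 -65.   -0.   -0.4   0.2]
1.45 [ 28.    0.2 -75.3  -0.   -0.4   0.2]
1.3 [ 38.5   0.2 -84.   -0.   -0.4   0.2]
1.15 [ 50.3   0.3 -91.1  -0.   -0.4   0.2]
```

View pics/t12.png

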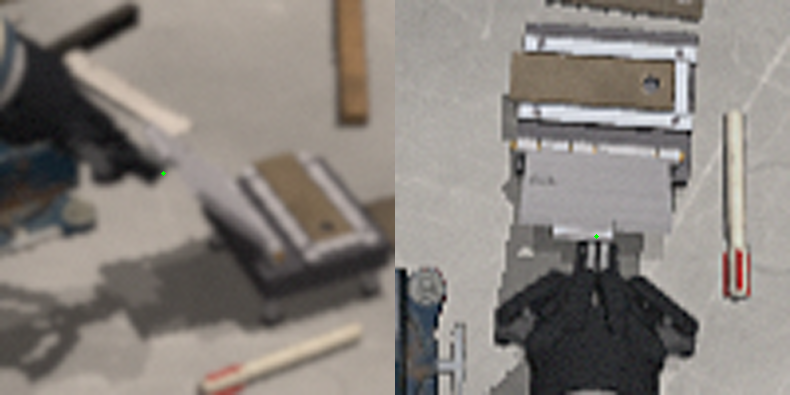

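>>> drive_tool(
  rows=[0, 0, -14, 0, 0, 0, 0, 2, 0, -28, 0, 0, 0, 0, 6, 0, -41, 0, 0, 0, 0, 11, 0, -53, 0, 0, 0, 0, 19, 0, -65, 0, 0, 0, 0, 28, 0, -75, 0, 0, 0, 0, 38, 0, -84, 0, 0, 0, 0, 50, 0, -91, 0, 0, 0, 0, 50, 0, -91, 0, 0, 0, 0],
)

```text
clock: 13.12
eef_pos: [629.3, -189.0, 133.5]
tcp_rot: [-3.137, 0.779, -0.069]
contact_force: [0.4, -0.9, 0.1]
opening: -0.0
```

Run:
```python
from h import *
snap("t13")
for i,f in enumerate((1.0,.85,.7,.55,.4,.3)): print(f,arc(f,pitch=45+3*(i+1)))
```

```text
[ 28.9  -11.69 154.57] [ 0.71  0.   -0.7 ] [-0.45  0.29  2.24  2.06  0.3  -0.78] 13.125 [ 0.42 -0.89  0.07]
1.0 [12.7  0.5 -3.7 -0.  -3.4  0.2]
0.85 [25.9  0.5 -5.4  0.  -6.4  0.2]
0.7 [39.3  0.6 -5.1  0.  -9.4  0.2]
0.55 [ 52.7   0.7  -2.8   0.  -12.4   0.2]
0.4 [ 65.8   0.7   1.5   0.  -15.4   0.2]
0.3 [ 74.    0.8   6.    0.  -18.4   0.2]
```

View pics/t13.png

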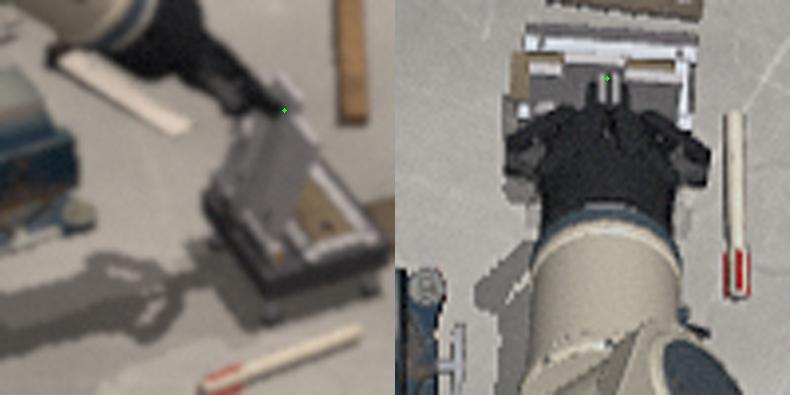

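>>> drive_tool(
  rows=[13, 0, -4, 0, -3, 0, 0, 26, 0, -5, 0, -6, 0, 0, 39, 0, -5, 0, -9, 0, 0, 53, 0, -3, 0, -12, 0, 0, 66, 1, 1, 0, -15, 0, 0, 74, 1, 6, 0, -18, 0, 0, 74, 1, 6, 0, -18, 0, 0],
)

```text
clock: 14.1
eef_pos: [677.0, -193.5, 77.2]
tcp_rot: [-3.136, 1.095, -0.067]
contact_force: [-0.4, 0.1, 0.6]
opening: 0.001
```

Run:
```python
from h import *
snap("t14")
for i,f in enumerate((.2,.1,.05,0,-.03)): print(f,arc(f,pitch=63))
```

```text
[ 84.38 -12.59 103.86] [ 0.46  0.   -0.89] [-0.35  0.43  1.95  0.4   0.33  0.94] 14.1 [-0.39  0.14  0.64]
0.2 [ 9.  -0.2  1.2  0.1 -0.3  0.2]
0.1 [17.9 -0.1  3.2  0.1 -0.3  0.2]
0.05 [22.3 -0.1  4.5  0.1 -0.3  0.2]
0 [26.6 -0.1  6.   0.1 -0.3  0.2]
-0.03 [29.1 -0.1  7.1  0.1 -0.3  0.2]
```

View pics/t14.png

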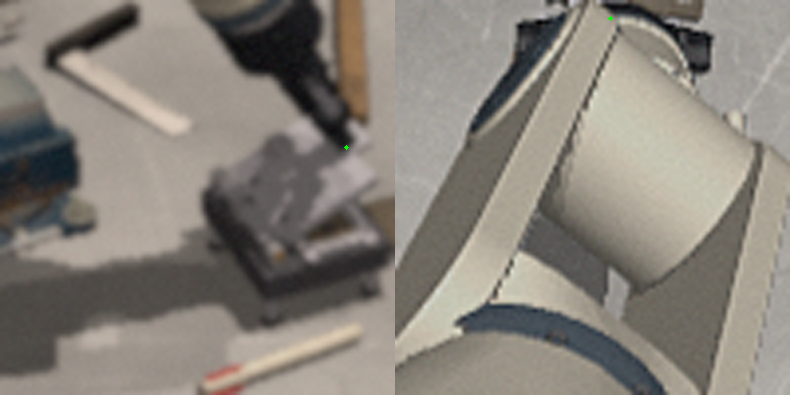

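>>> drive_tool(
  rows=[9, 0, 1, 0, 0, 0, 0, 18, 0, 3, 0, 0, 0, 0, 22, 0, 4, 0, 0, 0, 0, 25, 0, 5, 0, 0, 0, 0, 27, 0, 6, 0, 0, 0, 0, 27, 0, 6, 0, 0, 0, 0],
)

```text
clock: 14.95
eef_pos: [683.5, -193.5, 50.2]
tcp_rot: [-3.134, 1.094, -0.065]
contact_force: [0.0, -1.2, 0.5]
opening: -0.003
```

Run:
```python
from h import *
snap("t15")
for i,f in enumerate((0,-.03,-.06,-.1)): print(f,arc(f,pitch=63))
```

```text
[ 90.83 -12.13  76.84] [ 0.46  0.   -0.89] [-0.35  0.48  1.95  0.47  0.28  0.87] 14.95 [ 0.04 -1.15  0.45]
0 [-0.4  0.  -0.1  0.1 -0.3  0.3]
-0.03 [ 2.2  0.   0.9  0.1 -0.3  0.3]
-0.06 [ 4.7  0.   2.   0.1 -0.3  0.3]
-0.1 [ 8.   0.   3.6  0.1 -0.3  0.3]
```

View pics/t15.png

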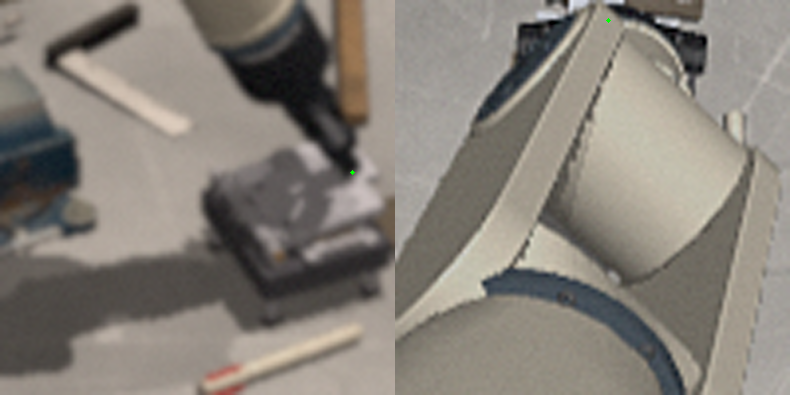

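Nearly flat with low force; press farther in small steps.

>>> drive_tool(
  rows=[1, 0, 0, 0, 0, 0, 0, 2, 0, 1, 0, 0, 0, 0, 3, 0, 1, 0, 0, 0, 0, 4, 0, 2, 0, 0, 0, 0, 4, 0, 2, 0, 0, 0, 0],
)

```text
clock: 15.68
eef_pos: [683.6, -193.5, 45.8]
tcp_rot: [-3.134, 1.094, -0.065]
contact_force: [0.1, 0.1, 1.2]
opening: -0.006
```

>>> drive_tool(
  rows=[1, 0, 0, 0, 0, 0, 0, 2, 0, 1, 0, 0, 0, 0, 3, 0, 1, 0, 0, 0, 0, 3, 0, 1, 0, 0, 0, 0],
)

```text
clock: 16.18
eef_pos: [684.0, -193.5, 42.8]
tcp_rot: [-3.134, 1.094, -0.065]
contact_force: [-3.0, -0.1, 4.7]
opening: 0.002
```

>>> drive_tool(
  rows=[1, 0, 0, 0, 0, 0, 0, 2, 0, 1, 0, 0, 0, 0, 2, 0, 1, 0, 0, 0, 0],
)

```text
clock: 16.55
eef_pos: [684.2, -193.6, 42.3]
tcp_rot: [-3.134, 1.092, -0.065]
contact_force: [-13.1, 1.6, 21.9]
opening: -0.004
```

Run:
```python
from h import *
snap("t16")
```

```text
[ 91.5  -12.15  68.98] [ 0.46  0.   -0.89] [-0.35  0.49  1.95  0.5   0.27  0.84] 16.55 [-13.13   1.61  21.92]
```

View pics/t16.png

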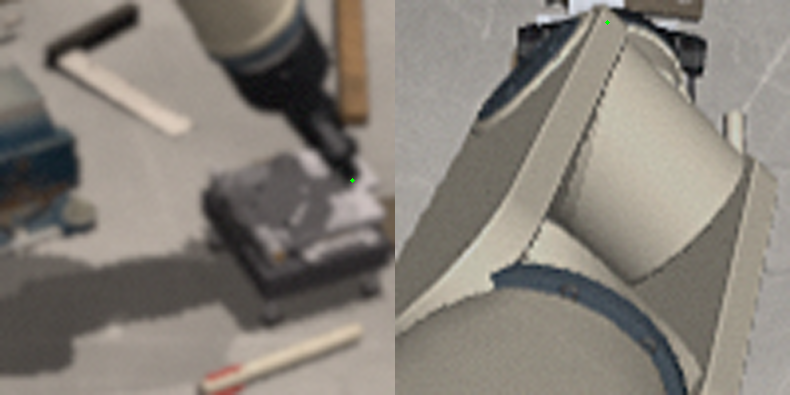

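>>> drive_tool(
  rows=[-4, 0, 0, 0, 0, 0, 0, -20, 0, 0, 0, 0, 0, 0, -60, 0, 0, 0, 0, 0, 0, -110, 0, 0, 0, 0, 0, 0, -160, 0, 0, 0, 0, 0, 0, -200, 0, 0, 0, 0, 0, 0, -200, 0, 0, 0, 0, 0, 0, -200, 0, 0, 0, 0, 0, 0],
)

```text
clock: 17.65
eef_pos: [591.9, -187.5, 219.6]
tcp_rot: [-3.135, 1.093, -0.065]
contact_force: [-0.3, 0.3, -0.2]
opening: -0.0
```

Run:
```python
from h import *
snap("t17"); im=grab_frame("scene")[:,:,::-1]; cv2.imwrite("pics/s17.png",cv2.resize(im[145:225,300:400],None,fx=7,fy=7,interpolation=cv2.INTER_CUBIC))
for th in (0,.05,.1,.2):
  for y,rr in((20,112),(-20,112),(-58,96)):
    P=J(rr*np.cos(th)-4*np.sin(th),y,67.5+rr*np.sin(th)+4*np.cos(th)); print(th,y,(proj("scene",P)-[300,145])*7)
```

```text
[ -0.97 -13.04 246.25] [ 0.46  0.   -0.89] [-0.4   0.1   2.    0.27  0.6   1.05] 17.65 [-0.29  0.26 -0.2 ]
0 20 [485.55 265.69]
0 -20 [526.73 313.39]
0 -58 [535.27 369.5 ]
0.05 20 [485.43 256.01]
0.05 -20 [526.7  303.63]
0.05 -58 [535.21 361.09]
0.1 20 [484.76 246.48]
0.1 -20 [526.11 294.02]
0.1 -58 [534.65 352.82]
0.2 20 [481.77 227.94]
0.2 -20 [523.27 275.36]
0.2 -58 [532.08 336.79]
```

View pics/s17.png

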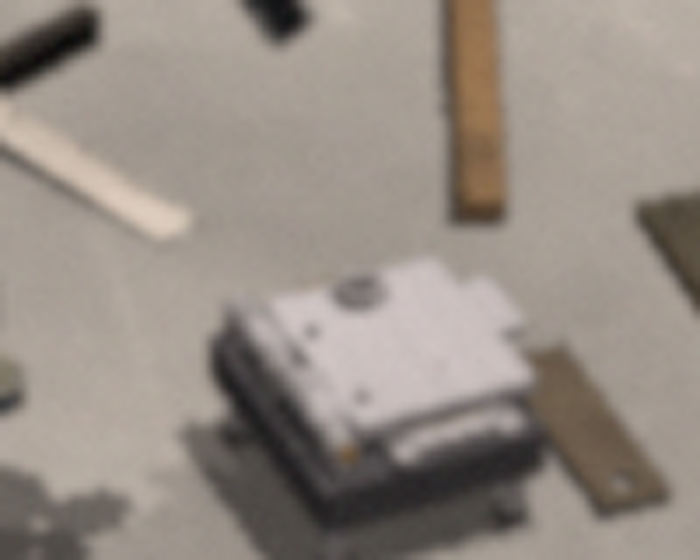

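View pics/t17.png

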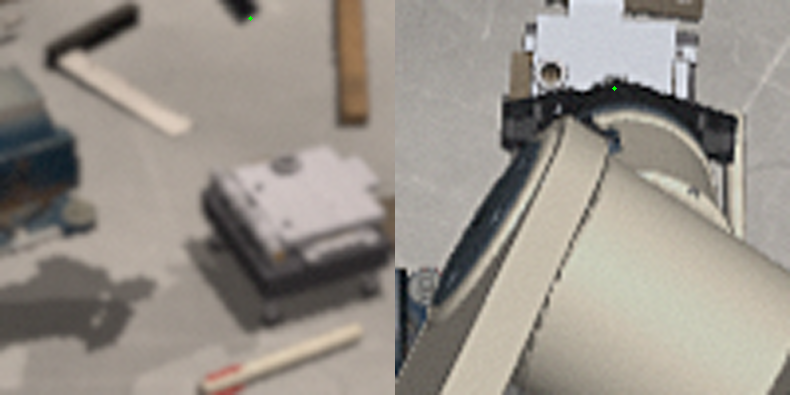

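Run:
```python
from rig import r, sign_off
print(r.sense()["clock"],r.sense()["qvel"]); print(sign_off())
```

```text
17.8 [ 0.00221179  0.00407818 -0.0015077   0.00025208  0.00172474  0.00071582]
the job is handed in; nothing more can be done
None
```

The strip was pushed home against the stop with the leaf open. The leaf was then flipped over and pressed flat. I handed the job in at about 17.8 s, and it reported no verdict.

- **Strip:** I pushed its +y end with the shut fingers until the tool stopped moving while the force rose from 4.4 to 12.2 N. The top view just before the flip showed the strip's end at the stop. After closing, its visible +y end was at the same pixel column as before. I did not measure the remaining gap in millimetres.
- **Leaf:** I swept it from about 2.75 rad over the spine and pressed until the force reached 22 N with the tool stalled. After backing off, the leaf corners in the scene view fit an angle of 0 better than 0.05 rad. They sat about 1 to 2 image pixels below where a closed leaf should appear, close to the 2 mm calibration error.
- **Bystanders and retreat:** No contact with them was felt, and the parts I could see lay where they had been. I did not measure their positions. The arm ended about 175 mm above the leaf, with readings near zero.
- **What disagreed:** The real fingertips are about 30 mm behind the reported TCP. Because of this, my first push passed above the strip without touching it. I found the offset in both cameras, corrected for it, and it held when the tool was tilted. At the final press the tip read several millimetres lower than this model predicts.

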